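# Seat a printing plate in its holder and lock it with the square key

## Robot

A 6-joint arm with a two-finger parallel gripper is mounted at the origin on a cart in front of the work surface, level with it; the furniture and walls round the work are solid. World frame = base frame: x ahead of the robot, y to its left, z up, the work surface at z = 0. Lengths are in m, angles in rad, forces in N, time in s.
With the tool pointing down it reaches from about 0.425 to 0.925 m from the base axis. Payload 12.5 kg.
Tool frame: the origin (TCP) lies midway between the tips of the shut fingers; the grasp point (between the pads) lies 19 mm behind it; z points along the fingers, y is the line along which they close (so a half turn about z gives the same grasp; the last joint's range is limited). The gripper opens to 85 mm and grips with 20 to 120 N. Pads are 22 mm wide; open, the fingers measure 114 mm over their backs; the gripper's body (76 mm by 85 mm) begins 54 mm behind the grasp point. The pads swing forward as they close: fully open they stand 13 mm farther back than shut.
Start: joints at [-1.358, 0.491, 1.559, -0, 1.092, -0.106], TCP at [0.196, -0.594, 0.231] pointing down, gripper open.
Joint ranges: [-3.1, 3.1], [-0.84, 2.19], [0.05, 2.79], [-1.13, 4.28], [0.06, 2.93], [-2.69, 2.69]. Speed limits (rad/s): [2.22, 2.22, 2.79, 3.14, 3.14, 3.14].

## Interface

Orientations are given as a unit quaternion [x, y, z, w].
In Python, from cell import arm, claw, kinematics, snapshot gives the robot as it stands. Calls block until the motion is done:
- arm.reach(position, orientation): joint-space move of the TCP to a pose.
- arm.line_to(position, attitude=None, velocity=0.15, max_force=None): straight line of the TCP; attitude=None keeps the orientation; velocity is the mean speed in m/s. With max_force (N) it stops when the force on the tool has changed by that much, and returns True; else False.
- arm.movej(angles): joint-space move.
- claw.set_gripper(opening): finger opening in m; the grip force is fixed at half the most; returns when the fingers have stopped.
- arm.sleep(seconds).
- kinematics.solve_ik(position, orientation): joint angles nearest the present ones, or None.
- arm.read_state(): the state.
- snapshot(name): name is "side" or "top"; returns a dict with "frame" (480x640x3 uint8, red, green, blue), "fovy" (degrees; the focal length in pixels is half the picture's height over the tangent of half this angle, whatever the lens; pixels are square), "cx", "cy" (the principal point, pixels), "R" (3x3) and "t" (3): a world point X has camera coordinates R X + t. Camera axes: x right, y down, z forward; pixel columns grow to the right and rows downward; lengths in m; the calibration is good to about 2 mm. A picture is of the moment at which its call begins. There is no depth.
A pose or a line that the arm cannot do raises arm.PlanningError and nothing moves.
- arm.close_job(): hands the job in; it is judged then, once.
The state is a dict: "time_s": time; "joint_pos": joint angles; "joint_velocities": joint speeds; "joint_torque": joint torques, N m; "tool_pos": TCP position; "ee_rot": TCP orientation; "ft_force": force on the tool from outside, world axes, zero at the start; "moment": the same for the moment, N m; "finger_gap": finger opening in m; "grip_force": force on a finger pad.
Only numpy, scipy, OpenCV 4.12 (cv2) and the standard library are available. Lean on these libraries where they do the work, as an engineer would, in place of code of your own. Each camera call takes 0.05 s, during which the arm holds its last target. There are 200 camera calls.

## Task

Push the printing plate fully home against the end stop of its holder. Then take the blue T-handled key from its wooden block, engage its square tip in the lock screw's socket and turn the screw clockwise until the red dog is swung fully across behind the plate. Put the key back upright in its hole in the block, and leave the other things on the table where they are.

Things in the scene. Friction and masses are not known exactly. Their poses are not given: they have to be found in the camera images.
- plate_holder: Plate holder (painted grey base, steel rails) fixed on the table. Origin: on the table, under the centre of the plate when home. +x runs into the slide (the way to push), mouth at -x, z up. Base x -102..+70, y -95..+59 mm, top (sliding surface) at z = 12 mm. Guide rails at y = +-39 to +-51, x -40..+62 mm, 28 mm high, lips 3 mm over the plate's long edges. End stop face at x = +50 mm.
- plate_home (a point): On the holder's sliding surface, 12 mm above the table: where the centre of the plate's underside lies when the plate is fully home. Axes as the holder's.
- printing_plate: Grey etched plate 75 x 100 x 10 mm lying part way in the guides, 3 mm of play sideways. Origin: centre of its underside. Its 100 mm length (its own y axis) runs along the slide, so its front edge, the one to push, lies 50 mm towards the mouth from its origin, 12 to 22 mm above the table.
- lock_screw (a joint): Turn of the captive lock screw about its vertical axis, rad, counting up clockwise from above: near 0 the red dog is parked beside the mouth; 1.2 (stop) is locked, the dog across the mouth, 1 mm clear of the plate's front edge. Stays where left (0.12 N m friction). The dog is 47 mm long, 10 mm wide, 15 to 24 mm above the table; it cannot swing across while the plate sticks out.
- socket (a point): Centre of the mouth of the square socket in the lock screw's round steel head (37 mm diameter, its top 46 mm above the table), at x = -56, y = -67 mm of the holder. Socket 14 x 14 mm, 20 mm deep, open upwards; its sides run along this point's x and y axes, which turn with the screw; x points along the dog.
- square_key: Blue T-handled key, 104 mm tall. Origin: tip's underside; z up to the handle. Square tip 12 x 12 mm (sides along x, y), tapered over the lowest 6 mm, 18 mm long; round 28 mm shoulder at z = 18..24 mm rests on the block, or on the screw head when fully engaged; 15 mm shank; flat-sided bar 98 mm long (x), 16 mm wide (y), z = 84..104 mm, to be gripped across its width.
- key_tip (a point): Centre of the underside of the key's tip.
- key_bar (a point): Middle of the key's cross bar, 94 mm above the tip.
- key_block: Wooden block 80 x 50 x 36 mm fixed on the table, origin under its centre; two short steel bits stand fixed at its +x end (x = 27 mm, y = +-11 mm, 50 mm above the table).
- key_hole (a point): Centre of the mouth of the key's hole in the block's top, 36 mm above the table, x = -14 mm of the block; round, 23 mm diameter, 28 mm deep. The standing key's tip is 18 mm below this point.
- tape_roll: Roll of cream masking tape, 100 mm diameter, 24 mm high, lying flat; bystander.
- lever_dish: Yellow dish with orange levers, 84 mm diameter, 20 mm high; bystander.
- breaker_a: White two-pole breaker, 83 x 37 x 71 mm; bystander.
- breaker_b: White two-pole breaker, 83 x 37 x 71 mm; bystander.
- black_ink_pot: Black ink pot with a white cap, 62 mm diameter, 86 mm high; bystander behind the holder.
Things that resemble listed ones, but are neither listed nor needed, are in the scene too. Leave any green or pink look-alike of the square_key alone.

How it is judged:
On the way, in this order (a step that is already met when the one before it is completed fails the run):
1. the plate is pushed home: its centre within 5 mm of the home point, the dog still open (screw below 0.3 rad) (horizontal distance between printing_plate and plate_home below 0.005 m and angle between printing_plate's own z axis and vertical below 0.06 rad and value of joint lock_screw below 0.3 rad), for 0.2 s.
2. the key's tip is engaged at least 10 mm deep in the socket, centred within 4 mm and upright within 0.12 rad, before the screw is turned past 0.6 rad (horizontal distance between key_tip and socket below 0.004 m and z of key_tip in the frame of socket below -0.01 m and angle between square_key's own z axis and vertical below 0.12 rad and value of joint lock_screw below 0.6 rad), for 0.1 s.
3. the screw is turned past 1.08 rad with the key's tip in the socket (horizontal distance between key_tip and socket below 0.004 m and z of key_tip in the frame of socket below -0.01 m and angle between square_key's own z axis and vertical below 0.12 rad and value of joint lock_screw above 1.08 rad), for 0.1 s.
At the end, for the whole second after the job is handed in: The plate lies flat with its centre within 4 mm of the home point, the lock screw stands past 1.08 rad (1.2 is the stop), and the key stands released, at rest and upright (within 0.12 rad) in the block's hole, its tip at least 14 mm below the block's top (horizontal distance between printing_plate and plate_home below 0.004 m and angle between printing_plate's own z axis and vertical below 0.06 rad and value of joint lock_screw above 1.08 rad and horizontal distance between key_tip and key_hole below 0.007 m and z of key_tip in the frame of key_hole below -0.014 m and angle between square_key's own z axis and vertical below 0.12 rad and linear speed of each of square_key, printing_plate below 0.02 m/s); the robot touches nothing.
It fails at once if a bystander (tape roll, dish, one of the two breakers, black ink pot) is moved by more than 25 mm (distance of any of tape_roll, lever_dish, breaker_a, breaker_b, black_ink_pot from where it was at the start of the episode above 0.025 m).
It also fails if it takes over 58 s, if anything falls off the work surface, if the arm or the gripper's body presses on something with over 40 N, if the wrist force passes 120 N, or if a joint passes its speed limit or range.

## Working session

There is one attempt and no reset: what is moved stays moved. The work goes in short steps, each a Python script; the robot and the scene stay as the last script left them, time stands still between calls to the robot, and variables do not carry over. Pictures are saved under pics/ and viewed, at most 12 in all, crops included, and the job is handed in when it is done.

```bash
ls; mkdir -p pics; python3 - <<'E'
from cell import arm,claw,kinematics,snapshot
import cv2,numpy as np,pickle
for n in("top","side"):
    s=snapshot(n); pickle.dump(s,open(f"pics/{n}0.pkl","wb")); cv2.imwrite(f"pics/{n}0.png",s["frame"][:,:,::-1])
    print(n,s["fovy"],s["cx"],s["cy"],np.round(s["R"],3).tolist(),np.round(s["t"],3), np.round(-s["R"].T@s["t"],3))
print(arm.read_state())
E
```

```text
pics
top 50.81428160525291 317.51855253970746 245.65992434850804 [[0.016, -1.0, -0.02], [-0.996, -0.014, -0.086], [0.086, 0.022, -0.996]] [0.011 0.598 1.421] [ 0.473 -0.011  1.467]
side 43.3322011789619 321.3583379631329 250.5089893942033 [[-0.846, -0.533, 0.002], [-0.201, 0.314, -0.928], [0.494, -0.786, -0.373]] [0.5   0.211 1.354] [-0.203  1.263  0.7  ]
{'time_s': 0.1, 'joint_pos': array([-1.35758966e+00,  4.91454916e-01,  1.55940556e+00,  3.52846001e-05,
        1.09166632e+00, -1.05617904e-01]), 'joint_velocities': array([-2.23409132e-03, -1.76023414e-03, -1.19455872e-03, -1.14443672e-03,
        8.22794974e-04, -2.58085418e-05]), 'joint_torque': array([ 2.69200253e-03, -6.19443512e+01, -2.62025303e+01, -1.10568694e-04,
        2.89136588e-03,  3.20731704e-05]), 'tool_pos': array([ 0.19588294, -0.59330149,  0.23080786]), 'ee_rot': array([ 9.87321931e-01,  1.58729915e-01, -9.48432018e-06, -4.67235296e-04]), 'ft_force': array([-0.4973891 ,  0.75932665, -0.214258  ]), 'moment': array([-0.01587117, -0.00031728, -0.04434727]), 'grip_force': 0.0, 'finger_gap': 0.08561749458852123}
```

View pics/top0.png

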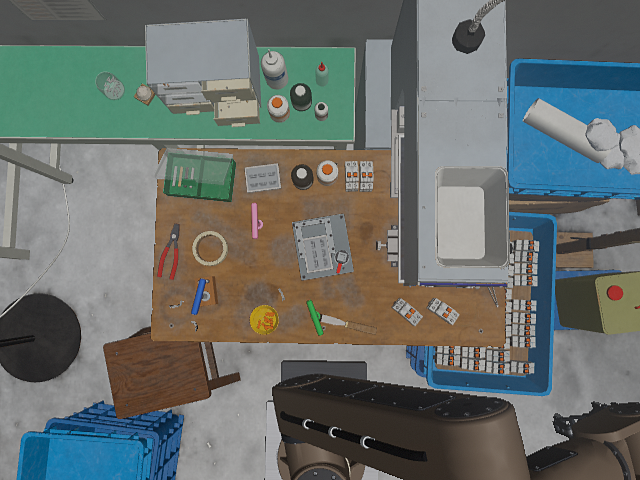

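View pics/side0.png

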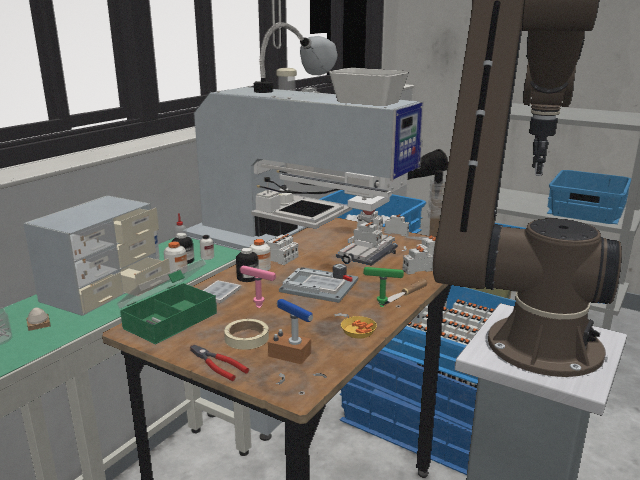

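The top view shows three T-handled keys: blue at (198,297) in the wooden block, green at (315,317) and pink at (254,220). I choose the blue one, in the wooden block. The holder is at (323,247) with the screw at (342,257) and the red dog at (339,268). Now close crops.

```bash
python3 - <<'E'
import cv2,numpy as np
def crop(im,x0,y0,w,h,k):
    c=cv2.resize(im[y0:y0+h,x0:x0+w],None,fx=k,fy=k,interpolation=cv2.INTER_CUBIC)
    for i in range(0,w,10): cv2.putText(c,str(x0+i),(i*k,8),0,.3,(0,0,255),1); cv2.line(c,(i*k,10),(i*k,16),(0,0,255),1)
    for j in range(0,h,10): cv2.putText(c,str(y0+j),(0,j*k+3),0,.3,(0,255,255),1); cv2.line(c,(20,j*k),(26,j*k),(0,255,255),1)
    return c
t=cv2.imread("pics/top0.png");s=cv2.imread("pics/side0.png")
a=crop(t,288,205,70,80,7);b=crop(t,184,272,42,48,7)
C=np.zeros((560,784,3),np.uint8);C[:,:490]=a;C[:336,490:]=b
cv2.imwrite("pics/c1.png",C)
a=crop(s,275,258,90,46,8)
b=crop(s,262,290,58,78,7)[:,:]
cv2.imwrite("pics/c2.png",a)
cv2.imwrite("pics/c3.png",b)
E
```

```text
(no output)
```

View pics/c1.png

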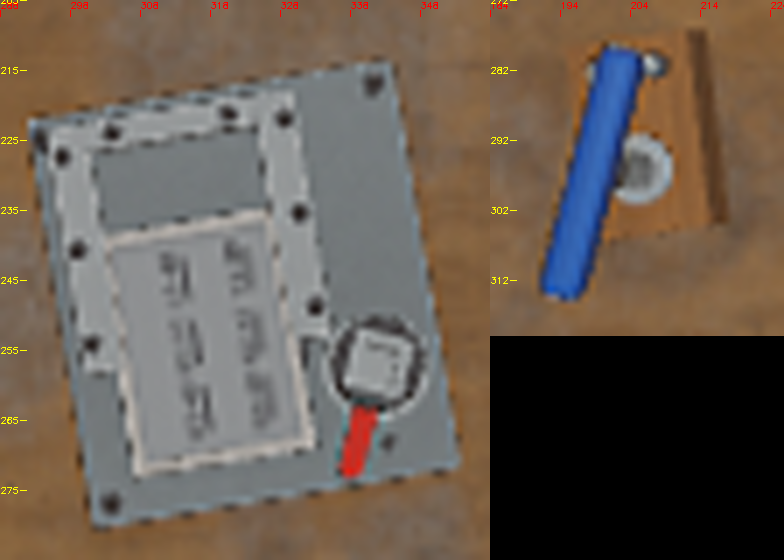

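View pics/c2.png

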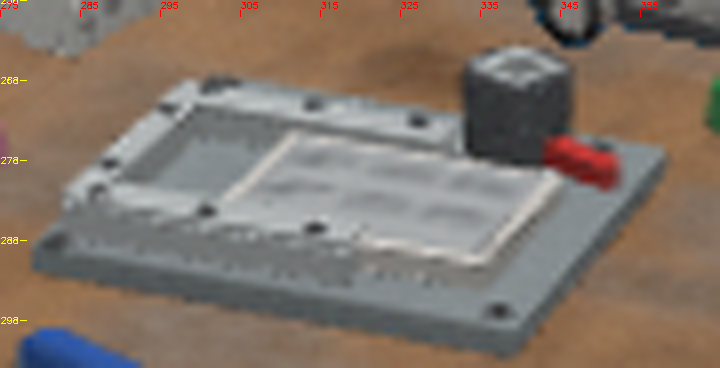

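View pics/c3.png

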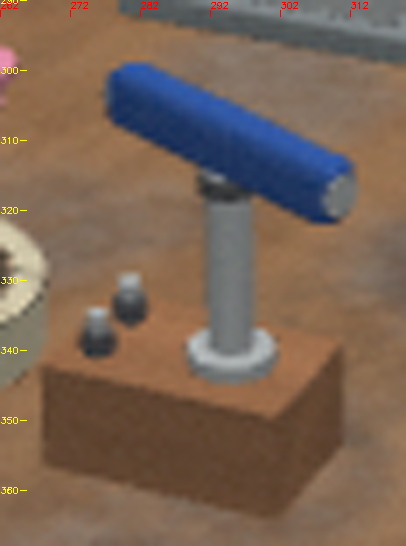

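The top crop shows the holder (base corners about (292,222), (343.7,213.9), (353.7,271.1), (301.9,280.3)), the plate half in, the screw at (342,256.8) and the red dog pointing to (338,274). The side crops confirm the blue key stands in the wooden block, with the shoulder at (295,340) and the bar's middle at (295,310).

```bash
cat > meas.py <<'E'
import numpy as np,pickle
from scipy.optimize import least_squares
def load(n,i=0): return pickle.load(open(f"pics/{n}{i}.pkl","rb"))
def proj(s,X):
    c=np.atleast_2d(X)@s["R"].T+s["t"]; f=240/np.tan(np.radians(s["fovy"])/2)
    return c[:,:2]/c[:,2:]*f+[s["cx"],s["cy"]]
def ray(s,uv,z):
    f=240/np.tan(np.radians(s["fovy"])/2)
    d=s["R"].T@np.array([(uv[0]-s["cx"])/f,(uv[1]-s["cy"])/f,1]);o=-s["R"].T@s["t"]
    return o+d*(z-o[2])/d[2]
def place(p,L):
    L=np.asarray(L,float);c,s=np.cos(p[2]),np.sin(p[2])
    return np.c_[p[0]+c*L[:,0]-s*L[:,1],p[1]+s*L[:,0]+c*L[:,1],L[:,2]]
def fit(obs,p0): # obs: list of (snap, local points, pixels)
    g=lambda p:np.concatenate([(proj(s,place(p,L))-np.array(q)).ravel() for s,L,q in obs])
    r=least_squares(g,p0,loss="soft_l1");return r.x,g(r.x).reshape(-1,2)
E
python3 - <<'E'
from meas import *
np.set_printoptions(precision=4,suppress=True)
t,s=load("top"),load("side")
H=[[.07,.059,.012],[.07,-.095,.012],[-.102,-.095,.012],[-.102,.059,.012],[-.056,-.067,.046]]
ot=(t,H,[[292.,222],[343.7,213.9],[353.5,271],[302,280],[341.7,256.6]])
os_=(s,[H[0],H[3],H[2],H[4]],[[279.3,289.2],[339,300.5],[358.1,276.7],[339.9,266.2]])
for n,o in(("top",[ot]),("side",[os_]),("both",[ot,os_])):
    p,r=fit(o,[.47,-.02,.1]);print(n,p,r.tolist() if n=="both" else np.abs(r).max())
hp=p
P=[[.0375,-.05,.022],[-.0375,-.05,.022],[.0375,.05,.022],[-.0375,.05,.022]]
yaw=hp[2]-np.pi/2
pp,r=fit([(t,P,[[333.1,268.3],[307.7,272.9],[326.3,235],[303,239.7]][0:4])],[.45,-.02,yaw])
# pixel order: y=-.05 is front; +x plate is -y holder side(right)? 
print("plate",pp,np.abs(r).max())
c,sn=np.cos(hp[2]),np.sin(hp[2]);print("plate in holder",np.array([[c,sn],[-sn,c]])@(pp[:2]-hp[:2]))
sc=ray(t,(341.7,256.6),.046);d=ray(t,(288+350/7,205+475/7),.024)
print("screw",sc,"len",np.hypot(*(d-sc)[:2]),"dogang rel holder",np.arctan2(*(d-sc)[1::-1])-hp[2])
d1=ray(t,(288+367/7,205+408/7),.024);print("dog edge dir",np.arctan2(*(d-d1)[1::-1])-hp[2])
print("screw from fit",place(hp,[[-.056,-.067,.046]]))
# key
a,b=ray(t,(202.9,278.9),.104),ray(t,(194.3,314.3),.104)
print("bar",(a+b)/2,np.hypot(*(a-b)[:2]),"yaw",np.arctan2(*(a-b)[1::-1]))
print("shoulder top",ray(t,(205.2,296),.042),"side",ray(s,(295,340.1),.042),"bar side",ray(s,(295,310.4),.094))
a,b=ray(s,(262+132/7,290+63/7),.104),ray(s,(262+345/7,290+155/7),.104)
print("side bar yaw approx",np.arctan2(*(a-b)[1::-1]),np.hypot(*(a-b)[:2]))
B=[[-.04,.025,.036],[-.04,-.025,.036],[.04,-.025,.036],[.027,.011,.05],[.027,-.011,.05]]
bt=(t,B,[[201.1,306.3],[215.7,303.7],[212.6,276.3],[198.3,282],[207.6,281.3]])
bs=(s,[[.04,.025,.036],[-.04,.025,.036],[-.04,-.025,.036]],[[268.4,342.1],[301.3,349.7],[311,339.3]])
for o in([bt],[bs],[bt,bs]):
    p,r=fit(o,[.35,.3,.1]);print("block",p,np.abs(r).max(),"hole",place(p,[[-.014,0,.036]]))
E
```

```text
top [0.6091 0.0259 0.1818] 0.8568322462290894
side [0.6004 0.0356 0.1841] 1.1676391091179426
both [0.6074 0.0262 0.1813] [[-0.5164620792274945, 0.41837039292602185], [0.06656806931255232, -0.27246826032728677], [0.37814759519039853, 1.090230542598249], [-0.9581832885126005, 0.9374590832806575], [0.19666002983262842, 0.5927751152735823], [-1.2722968935876224, -2.0938826716646304], [-0.1031813615630881, -2.5113013985010184], [0.05001366585531741, -1.6518769728264715], [-0.6481844282408815, -1.1930403435029575]]
plate [ 0.5743  0.02   -1.3734] 1.5817710907056721
plate in holder [-0.0337 -0.0002]
screw [ 0.5661 -0.0492  0.046 ] len 0.04613179295430769 dogang rel holder 2.755139634563108
dog edge dir 2.7245717760955404
screw from fit [[ 0.5644 -0.0498  0.046 ]]
bar [0.4486 0.3367 0.104 ] 0.09740708012037942 yaw -0.20505237810869953
shoulder top [0.4493 0.3339 0.042 ] side [0.4421 0.3417 0.042 ] bar side [0.4623 0.3112 0.094 ]
side bar yaw approx -0.17398858093638628 0.09174989994271551
block [0.4629 0.3341 0.1784] 1.9664517659998637 hole [[0.4491 0.3316 0.036 ]]
block [0.4567 0.3406 0.1421] 0.6732051837012136 hole [[0.4429 0.3386 0.036 ]]
block [0.4617 0.3352 0.1648] 2.583064248195086 hole [[0.4479 0.3329 0.036 ]]
```

```bash
cat > hp.py <<'E'
from cell import arm,claw,kinematics,snapshot
from meas import *
import cv2
from scipy.spatial.transform import Rotation as Ro
HP=np.array([.6085,.0262,.1815]); SCREW=np.array([.5655,-.0495])
def down(yaw): return (Ro.from_euler('z',yaw)*Ro.from_euler('x',np.pi)).as_quat()
def hol(x,y,z): return place(HP,[[x,y,z]])[0]
def snap(i,*ns):
    for n in ns or("top","side"):
        s=snapshot(n);pickle.dump(s,open(f"pics/{n}{i}.pkl","wb"));cv2.imwrite(f"pics/{n}{i}.png",s["frame"][:,:,::-1])
def st(m=""):
    s=arm.read_state();print(m,"t%.1f"%s["time_s"],"tcp",np.round(s["tool_pos"],4),"F",np.round(s["ft_force"],1),"M",np.round(s["moment"],2),"gap %.4f"%s["finger_gap"],"q",np.round(s["joint_pos"],2))
    return s
def crops(name,specs,W=790):
    out=[]
    for n,i,x0,y0,w,h,k in specs:
        c=cv2.resize(cv2.imread(f"pics/{n}{i}.png")[y0:y0+h,x0:x0+w],None,fx=k,fy=k,interpolation=cv2.INTER_CUBIC)
        for a in range(0,w,10): cv2.putText(c,str(x0+a),(a*k,8),0,.3,(0,0,255),1);cv2.line(c,(a*k,10),(a*k,16),(0,0,255),1)
        for b in range(0,h,10): cv2.putText(c,str(y0+b),(0,b*k+3),0,.3,(0,255,255),1);cv2.line(c,(20,b*k),(26,b*k),(0,255,255),1)
        out.append(c)
    H=max(c.shape[0] for c in out);out=[cv2.copyMakeBorder(c,0,H-c.shape[0],0,4,0) for c in out]
    cv2.imwrite(f"pics/{name}.png",np.hstack(out))
E
python3 - <<'E'
from hp import *
a=-1.358
p=np.array([.45*np.cos(a),.45*np.sin(a),.28])
q=kinematics.solve_ik(p,down(.319));print(q)
arm.movej(q);st("tuck")
q=np.array(q);q[0]=0.0;q[5]=1.39
arm.movej(q);st("swing")
o=down(HP[2])
claw.set_gripper(0.0)
arm.reach(hol(-.118,0,.10),o);st("above")
arm.line_to(hol(-.118,0,.0155),max_force=15);st("down")
snap(1)
crops("c4",[("top",1,285,200,75,85,6),("side",1,290,215,80,90,4)])
E
```

```text
[-1.504973    0.18434582  1.89675067  0.          1.06049616 -0.25317668]
tuck t0.9 tcp [ 0.0953 -0.4409  0.2801] F [-0.6 -0.7 -0.5] M [-0.08  0.01 -0.  ] gap 0.0856 q [-1.5   0.19  1.89  0.    1.06 -0.25]
swing t3.1 tcp [0.4453 0.0654 0.2799] F [-0.2  0.1  0.6] M [-0.   -0.04 -0.  ] gap 0.0854 q [-0.    0.18  1.9  -0.    1.06  1.39]
above t4.7 tcp [0.4928 0.0051 0.1007] F [-0.5  0.3  0.5] M [ 0.02  0.01 -0.  ] gap -0.0001 q [-0.12  0.5   2.01  0.    0.63  1.27]
down t5.4 tcp [0.493  0.005  0.0165] F [ 0.4 -0.5  0.6] M [ 0.    0.01 -0.05] gap 0.0001 q [-0.12  0.65  2.06  0.    0.43  1.27]
```

View pics/c4.png

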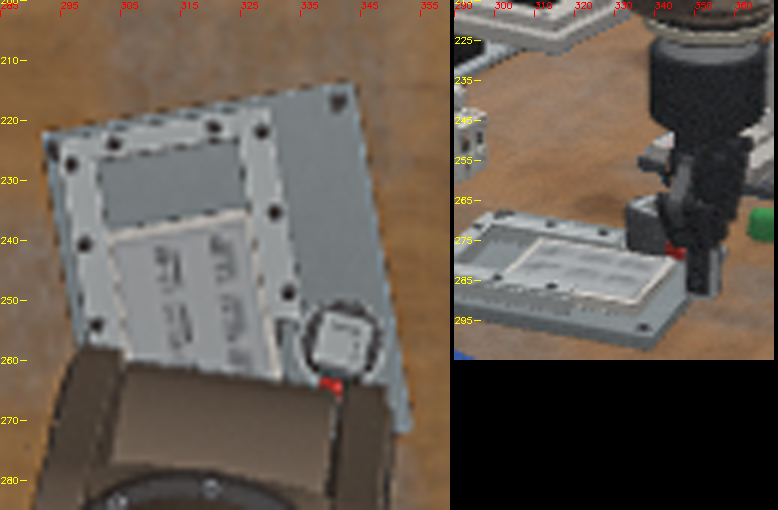

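The side crop shows the finger tips at about (352,289), just in front of the plate's front edge and over the base. The dog is clear to the right. I push now.

```bash
python3 - <<'E'
from hp import *
s=load("side",1);print("tip proj pred side",proj(s,[.493,.005,.0165]))
r=arm.line_to(hol(-.052,0,.0165),velocity=.05,max_force=25);S=st("push %s"%r)
d=S["tool_pos"]-hol(0,0,0);print("holder x of tcp",d@[np.cos(HP[2]),np.sin(HP[2]),0], d@[-np.sin(HP[2]),np.cos(HP[2]),0])
arm.sleep(.3)
arm.line_to(S["tool_pos"]-.03*np.array([np.cos(HP[2]),np.sin(HP[2]),0]),velocity=.1)
arm.line_to(arm.read_state()["tool_pos"]+[-.06,0,.14],velocity=.25)
claw.set_gripper(.05)
KY=-.205; o=down(np.pi+KY)
arm.reach([.449,.3335,.19],o);st("above key")
snap(2)
crops("c5",[("top",2,285,200,70,85,6),("side",2,255,250,85,120,4)])
E
```

```text
tip proj pred side [[351.88141057 288.05266342]]
push True t6.5 tcp [0.547  0.0154 0.0156] F [-3.  -0.8  2.4] M [-0.1   0.4   0.03] gap 0.0001 q [-0.09  0.69  1.92 -0.    0.54  1.3 ]
holder x of tcp -0.06241296963410966 0.0005173465257852609
above key t10.4 tcp [0.4491 0.3331 0.19  ] F [ 0.  -0.  -0.2] M [-0.    0.   -0.02] gap 0.0497 q [ 0.52  0.44  1.77 -0.    0.93 -0.84]
```

View pics/c5.png

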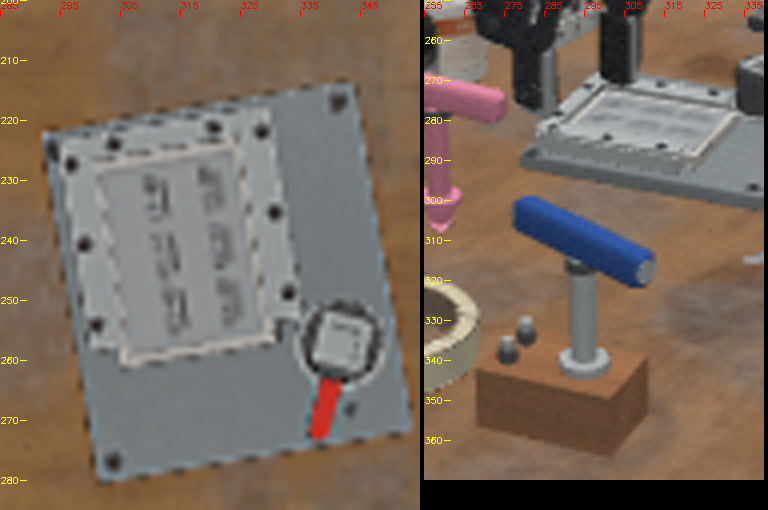

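The plate now reads home: its front corners are at (305.8,260.8) and (330.8,256.7), about 33 mm further in. The dog is still parked. The open fingers straddle the blue bar, whose middle is at (295,310) in the side view, so I grasp it now.

```bash
python3 - <<'E'
from hp import *
print("pred shoulder side",proj(load("side",2),[.449,.334,.042]),"bar ends top(z.112)",proj(load("top",2),place([.449,.334,-.205],[[.049,0,.122],[-.049,0,.122]])).tolist(), "mine: 202.9,278.9 / 194.3,314.3")
r=arm.line_to([.449,.334,.094],velocity=.12,max_force=12);st("desc %s"%r)
claw.set_gripper(0.0);st("grip")
arm.line_to([.449,.334,.20],velocity=.15);st("lift")
snap(3)
# carry: high over to above the socket, key yaw -> dog dir
arm.reach([.53,.15,.2],down(np.pi-.205)); 
SX=SCREW
dogyaw=2.75+HP[2]
arm.reach([SX[0],SX[1],.16],down(dogyaw));st("over socket")
snap(4)
for n in("top","side"): print(n,proj(load(n,4),[[SX[0],SX[1],.046],[SX[0],SX[1],.085],[SX[0],SX[1],.179]]).tolist())
crops("c6",[("top",4,310,225,65,60,6),("side",4,305,210,70,80,5)])
E
```

```text
pred shoulder side [[294.39677861 337.68586343]] bar ends top(z.112) [[202.28142840999618, 278.52516511236433], [193.51136218186628, 314.6163085720574]] mine: 202.9,278.9 / 194.3,314.3
desc False t11.5 tcp [0.4493 0.3341 0.0946] F [-0.2 -0.5 -0.2] M [-0.02  0.03 -0.02] gap 0.0499 q [ 0.52  0.58  1.85  0.    0.71 -0.84]
grip t11.9 tcp [0.4492 0.3342 0.0947] F [-1.7  0.5  5.6] M [-0.02  0.23  0.04] gap 0.0150 q [ 0.52  0.58  1.85  0.    0.71 -0.84]
lift t12.7 tcp [0.4486 0.3337 0.199 ] F [ 0.4 -1.1 -3.5] M [ 0.02  0.01 -0.01] gap 0.0152 q [ 0.52  0.43  1.76 -0.    0.95 -0.84]
over socket t14.5 tcp [ 0.5655 -0.0483  0.1601] F [ 0.2  1.3 -3.4] M [ 0.05 -0.02 -0.02] gap 0.0151 q [-0.2   0.49  1.78  0.    0.87 -1.56]
top [[341.8063674835043, 256.81843360167966], [342.19946711718364, 255.90354961338969], [343.2442329780835, 253.4720043364256]]
side [[338.8716157231249, 264.9577705329947], [339.0617719797462, 251.7570673360629], [339.534260654544, 218.95676472841407]]
```

View pics/c6.png

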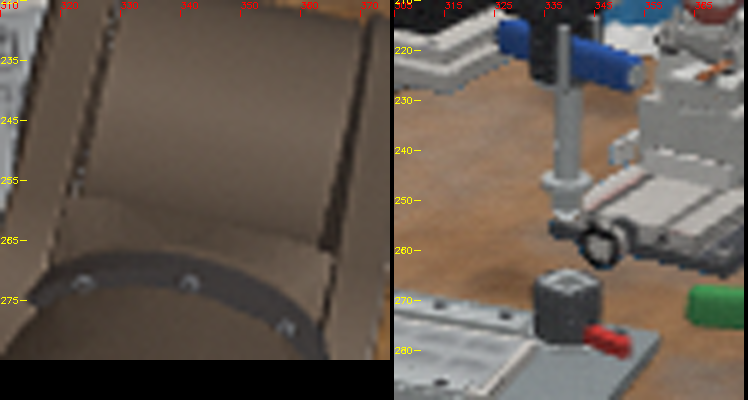

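The side view shows the key upright, its shank at x=339.4 directly above the screw head centre (339.6,266), so I descend under a force limit with small search offsets.

```bash
cat > ins.py <<'E'
from hp import *
def insert(c,o,z0,zfull,offs,f=10):
    for dx,dy in offs:
        arm.line_to([c[0]+dx,c[1]+dy,z0],o,velocity=.08)
        r=arm.line_to([c[0]+dx,c[1]+dy,zfull],velocity=.04,max_force=f)
        s=st("try %.1f %.1f %s"%(dx*1e3,dy*1e3,r))
        if s["tool_pos"][2]<zfull+.006: return True
    return False
E
python3 - <<'E'
from ins import *
o=down(2.75+HP[2]);c=[.5645,-.0497]
offs=np.array([[0,0],[-2,0],[2,0],[0,2],[0,-2]])*1e-3
print(insert(c,o,.128,.1055,offs))
snap(5,"side")
E
```

```text
try 0.0 0.0 False t15.8 tcp [ 0.5646 -0.0497  0.1054] F [ 2.  -0.2 -3.8] M [-0.16 -0.6  -0.01] gap 0.0149 q [-0.2   0.57  1.83 -0.    0.75 -1.57]
True
```

Inserted at the first try, tip about 17 mm deep. Now I turn clockwise in steps, watching the moment.

```bash
python3 - <<'E'
from ins import *
c=[.5646,-.0497,.1054];y0=2.75+HP[2]
for a in [.2,.4,.6,.8,.95,1.05,1.12,1.17,1.22,1.27,1.32]:
    arm.reach(c,down(y0-a));S=st("turn %.2f"%a)
    if abs(S["moment"][2])>1.0 or np.hypot(*S["ft_force"][:2])>25: break
snap(6)
crops("c7",[("side",6,300,215,75,85,6),("top",6,300,225,65,65,5)])
E
```

```text
turn 0.20 t16.2 tcp [ 0.5649 -0.05    0.1057] F [ 2.4 -4.2 -3.2] M [-1.05 -0.64  0.  ] gap 0.0149 q [-0.2   0.57  1.83 -0.    0.75 -1.37]
turn 0.40 t16.5 tcp [ 0.5648 -0.0503  0.1056] F [ 1.4 -6.1 -3. ] M [-1.51 -0.62  0.07] gap 0.0148 q [-0.2   0.57  1.83 -0.    0.75 -1.17]
turn 0.60 t16.8 tcp [ 0.5647 -0.0504  0.1056] F [ 2.2 -7.  -1.7] M [-1.71 -0.39  0.04] gap 0.0148 q [-0.21  0.57  1.83 -0.    0.75 -0.97]
turn 0.80 t17.1 tcp [ 0.5645 -0.0505  0.1056] F [ 0.5 -8.1 -1.2] M [-1.83 -0.14  0.09] gap 0.0146 q [-0.21  0.57  1.83 -0.    0.75 -0.77]
turn 0.95 t17.4 tcp [ 0.5643 -0.0505  0.1056] F [-0.2 -8.4 -2. ] M [-1.92  0.03  0.04] gap 0.0152 q [-0.21  0.57  1.83 -0.    0.75 -0.62]
turn 1.05 t17.6 tcp [ 0.5642 -0.0505  0.1056] F [-0.4 -8.4 -0.6] M [-2.    0.2   0.09] gap 0.0149 q [-0.21  0.57  1.83 -0.    0.75 -0.52]
turn 1.12 t17.9 tcp [ 0.5641 -0.0502  0.1056] F [ 0.6 -6.9 -0.5] M [-1.49  0.12  0.08] gap 0.0151 q [-0.2   0.57  1.83 -0.    0.75 -0.45]
turn 1.17 t18.1 tcp [ 0.5641 -0.0502  0.1056] F [-0.4 -6.  -0.9] M [-1.52  0.19  0.13] gap 0.0153 q [-0.2   0.57  1.83 -0.    0.75 -0.4 ]
turn 1.22 t18.4 tcp [ 0.5641 -0.0502  0.1056] F [-0.9 -7.1 -0.4] M [-1.47  0.21  0.14] gap 0.0152 q [-0.2   0.57  1.83 -0.    0.75 -0.35]
turn 1.27 t18.6 tcp [ 0.5641 -0.0502  0.1056] F [-1.4 -5.7 -1.6] M [-1.47  0.23  0.05] gap 0.0153 q [-0.2   0.57  1.83 -0.    0.75 -0.3 ]
turn 1.32 t18.9 tcp [ 0.564  -0.0502  0.1056] F [-1.6 -6.3 -0.1] M [-1.47  0.3   0.1 ] gap 0.0146 q [-0.2   0.57  1.83 -0.    0.75 -0.25]
```

View pics/c7.png

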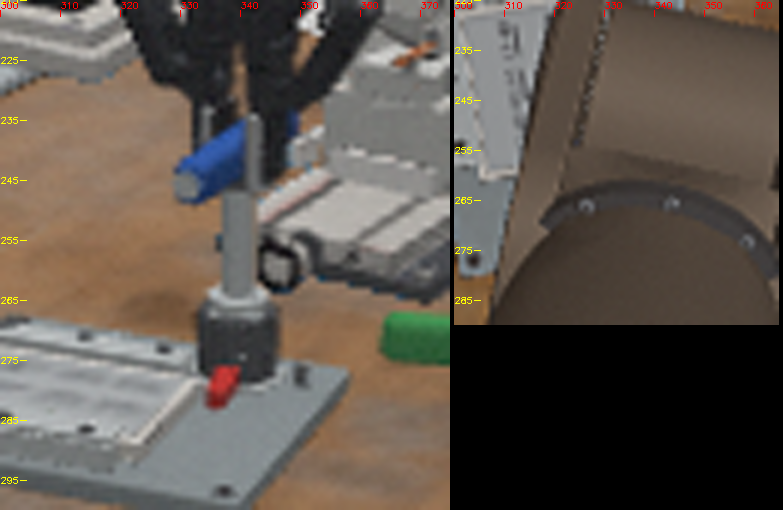

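The side view shows the key seated (shoulder on the head at (340,264)) and the red dog swung to tip about (335.5,281). I compare that with the angle and turn further until the stop is felt.

```bash
python3 - <<'E'
from ins import *
s=load("side",6);im=s["frame"].astype(int);m=(im[:,:,0]>150)&(im[:,:,1]<70)&(im[:,:,2]<70);m[:265]=0;m[290:]=0
v,u=np.nonzero(m[:,325:352]);print("red centroid",u.mean()+325,v.mean(),"range",u.min()+325,u.max()+325,v.min(),v.max(),len(u))
for q in(.6,.8,1,1.1,1.2):
    a=np.pi/2+1.2-q;T=[[-.056+r*np.cos(a),-.067+r*np.sin(a),.0215] for r in(.0185,.033,.047)]
    print(q,np.round(proj(s,place([.6075,.0262,.1815],T)),1).tolist())
c=[.5642,-.0500,.1056];y0=2.75+HP[2]
for a in [1.37,1.42,1.47,1.52]:
    arm.reach(c,down(y0-a));S=st("turn %.2f"%a)
    if abs(S["moment"][2])>.6: break
snap(7,"side");im=load("side",7)["frame"].astype(int);m=(im[:,:,0]>150)&(im[:,:,1]<70)&(im[:,:,2]<70);m[:265]=0;m[290:]=0
v,u=np.nonzero(m[:,325:352]);print("red centroid",u.mean()+325,v.mean(),"range",u.min()+325,u.max()+325,v.min(),v.max(),len(u))
E
```

```text
red centroid 336.73333333333335 277.6 range 335 339 276 280 15
0.6 [[340.8, 275.9], [342.1, 278.0], [343.4, 280.2]]
0.8 [[339.4, 275.9], [339.7, 278.2], [339.9, 280.3]]
1 [[338.1, 275.9], [337.3, 278.1], [336.4, 280.2]]
1.1 [[337.4, 275.8], [336.1, 277.9], [334.7, 280.0]]
1.2 [[336.8, 275.7], [334.9, 277.8], [333.1, 279.8]]
turn 1.37 t19.2 tcp [ 0.5638 -0.0504  0.1057] F [-0.9 -5.5 -3.4] M [-1.25 -0.05  0.11] gap 0.0153 q [-0.21  0.57  1.83 -0.    0.75 -0.2 ]
turn 1.42 t19.5 tcp [ 0.5638 -0.0504  0.1056] F [ 1.2 -5.8 -2.9] M [-1.3  -0.03  0.07] gap 0.0152 q [-0.21  0.57  1.83 -0.    0.75 -0.15]
turn 1.47 t19.7 tcp [ 0.5637 -0.0504  0.1056] F [-0.1 -5.4 -2.2] M [-1.32  0.02  0.12] gap 0.0151 q [-0.21  0.57  1.83 -0.    0.75 -0.1 ]
turn 1.52 t20.0 tcp [ 0.5637 -0.0504  0.1056] F [-0.1 -5.6 -2.7] M [-1.3   0.05  0.29] gap 0.0153 q [-0.21  0.57  1.83 -0.    0.75 -0.05]
red centroid 335.35714285714283 277.35714285714283 range 333 338 276 279 14
```

```bash
python3 - <<'E'
from ins import *
c=[.5642,-.0500,.1056];y0=2.75+HP[2]
for a in [1.57,1.62,1.67]:
    arm.reach(c,down(y0-a));S=st("turn %.2f"%a)
    if abs(S["moment"][2])>.9: break
snap(8,"side");im=load("side",8)["frame"].astype(int);m=(im[:,:,0]>150)&(im[:,:,1]<70)&(im[:,:,2]<70);m[:265]=0;m[290:]=0
v,u=np.nonzero(m[:,325:352]);print("red centroid",u.mean()+325,v.mean(),"range",u.min()+325,u.max()+325,v.min(),v.max(),len(u))
crops("c8",[("side",8,300,215,75,85,7)])
E
```

```text
turn 1.57 t20.3 tcp [ 0.5636 -0.0504  0.1056] F [-0.4 -5.4 -2.3] M [-1.3   0.1   0.36] gap 0.0151 q [-0.21  0.57  1.83 -0.    0.75 -0.  ]
turn 1.62 t20.5 tcp [ 0.5636 -0.0504  0.1057] F [-1.2 -4.9 -1.9] M [-1.32  0.13  0.42] gap 0.0155 q [-0.21  0.57  1.83 -0.    0.75  0.05]
turn 1.67 t20.8 tcp [ 0.5636 -0.0503  0.1056] F [-1.1 -5.5 -2.3] M [-1.29  0.2   0.39] gap 0.0152 q [-0.21  0.57  1.83 -0.    0.75  0.1 ]
red centroid 335.35714285714283 277.35714285714283 range 333 338 276 279 14
```

View pics/c8.png

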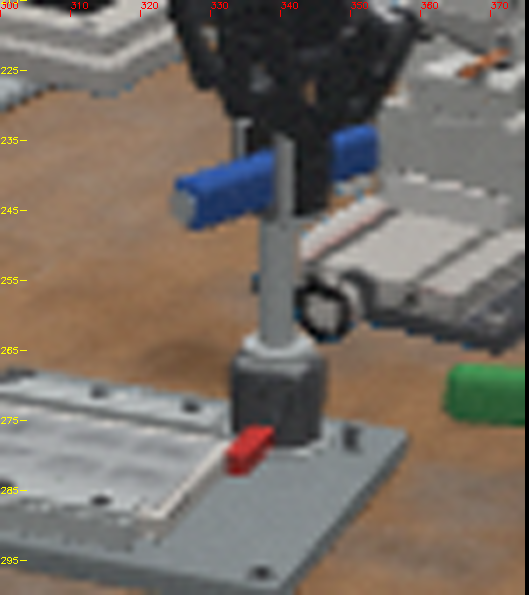

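The dog now lies parallel to and just in front of the plate's front edge. It has stopped moving while the moment rises, so it is on its stop. I back off within the play, lift and carry the key back to the block.

```bash
python3 - <<'E'
from ins import *
y0=2.75+HP[2]
arm.reach([.5642,-.0500,.1056],down(y0-1.49));st("back")
arm.line_to([.5642,-.0500,.19],velocity=.08,max_force=30);st("lifted")
arm.line_to([.5642,-.0500,.2],velocity=.1)
snap(9,"side")
arm.reach([.53,.15,.2],down(np.pi-.6))
arm.reach([.449,.334,.2],down(np.pi-.205));arm.sleep(.2);st("over block")
snap(10)
crops("c9",[("side",10,255,235,75,130,4),("top",10,285,200,75,90,5)])
E
```

```text
back t21.1 tcp [ 0.5637 -0.0504  0.1056] F [-0.8 -6.1 -2.6] M [-1.31  0.1   0.25] gap 0.0154 q [-0.21  0.57  1.83 -0.    0.75 -0.08]
lifted t22.3 tcp [ 0.5639 -0.05    0.1895] F [ 0.1  0.7 -3. ] M [-0.03 -0.02 -0.01] gap 0.0149 q [-0.21  0.45  1.75  0.    0.93 -0.08]
over block t24.5 tcp [0.4498 0.3329 0.2   ] F [-0.5  0.9 -2.2] M [-0.02 -0.06  0.  ] gap 0.0146 q [ 0.52  0.43  1.76 -0.    0.95 -0.84]
```

View pics/c9.png

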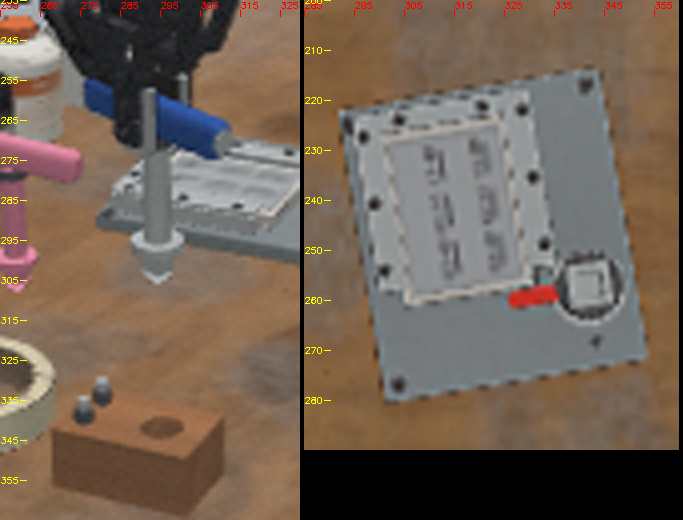

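The top view shows the dog fully across, parallel to the plate's front edge at (328,259). The side view shows the key upright with its shoulder at (294,295), above the hole at (295.5,341.7). I check the offset, then insert.

```bash
python3 - <<'E'
from ins import *
s=load("side",10)
for i in(3,10):
    im=load("side",i)["frame"].astype(int);m=(im[:,:,2]>im[:,:,0]+50)&(im[:,:,2]>90);v,u=np.nonzero(m[250:290,265:325]);print(i,u.mean()+265,v.mean()+250,len(u))
print("pred shoulder, hole:",proj(s,[[.4498,.3329,.147],[.449,.3335,.036]]).tolist())
o=down(np.pi-.205)
offs=np.array([[0,0],[-3,0],[3,0],[0,3],[0,-3]])*1e-3
arm.line_to([.449,.334,.14],velocity=.15)
ok=insert([.449,.334],o,.125,.0950,offs);print(ok)
snap(11)
E
```

```text
3 297.38378378378377 264.8810810810811 185
10 297.2197802197802 264.1263736263736 182
pred shoulder, hole: [[293.66425730749586, 293.3358444089348], [294.5684235174788, 340.0234962501081]]
try 0.0 0.0 True t26.2 tcp [0.4489 0.3339 0.0947] F [-0.4 -0.7  5.8] M [-0.1   0.15  0.01] gap 0.0153 q [ 0.52  0.58  1.85 -0.    0.71 -0.84]
True
```

```bash
python3 - <<'E'
from ins import *
claw.set_gripper(.05);arm.sleep(.2)
arm.line_to([.449,.334,.22],velocity=.12);st("up")
arm.reach([.45,.1,.28],down(np.pi-.6));arm.sleep(.5);st()
snap(12)
crops("c10",[("side",12,255,285,65,80,5),("top",12,180,265,50,60,5),("top",12,295,215,60,70,3)])
E
```

```text
up t28.1 tcp [0.4488 0.3338 0.2193] F [0.  0.5 0. ] M [ 0.04 -0.04 -0.01] gap 0.0500 q [ 0.52  0.41  1.73 -0.    1.   -0.84]
 t29.6 tcp [0.45   0.1002 0.2799] F [-0.   0.5 -0.7] M [-0.  0.  0.] gap 0.0500 q [ 0.08  0.2   1.87  0.    1.07 -0.9 ]
```

View pics/c10.png

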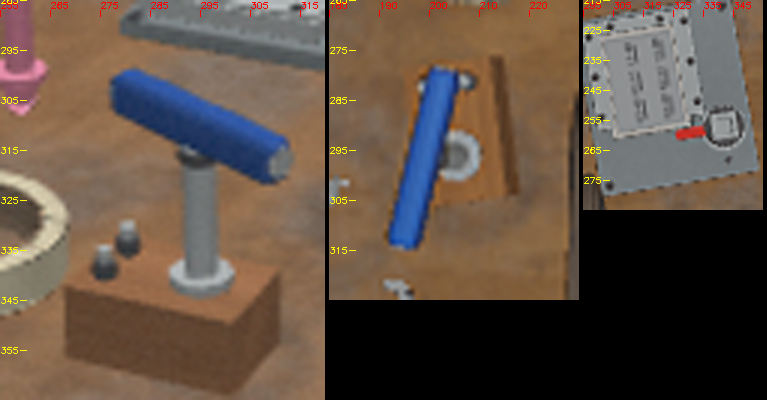

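The key stands upright with its shoulder flat on the block at (295,340), where it began. The dog is across and the plate is home, so I hand in.

```bash
python3 -c "
from cell import arm
print(arm.close_job())"
```

```text
the job is handed in; nothing more can be done
None
```

I handed the job in at about 30 s of the 58 s allowed, with no verdict returned: in the last pictures the plate is home, the red dog is fully across behind it, and the blue key is released and upright in its hole.

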